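# Fit the landing-gear leg to the model wing

### The job

On the hobby bench, swing the model wing over in its turn-over jig by its grip bar until it lies fully home on the other slope with its pale blue underside up. Then take the landing-gear leg by its wheel out of its drying stand and push its steel rod through the brass-framed eyelet in the underside, all the way until its brass collar sits on the wing, and let go. Leave the orange spinner in its stand, and do not knock about anything else on the bench.

Things in the scene. Friction and masses are not known exactly. Their poses are not given: they have to be found in the camera images.
- jig: Fixed plywood turn-over jig, base 220 x 260 x 12 mm; origin under the base's centre, own x along the hinge, z up. Two posts, 162 mm high, at own x = +/-102 mm carry the hinge line, 150 mm above the table. A blue foam ramp (under the wing at the start) is on its +y side, two slanting aluminium rest bars (own x = +/-102 mm) on its -y side. Place and yaw vary
- hinge (a point): Middle of the hinge line of the jig, 150 mm above the table; axes as the jig's
- wing (a joint): Turn of the wing about the hinge line (jig's +x, right-handed), rad. 0: on the foam ramp, sloping 35 deg down towards the jig's +y, grey top face up. 2.182: straight up. 4.363: at the stop, fully over, sloping 35 deg down towards the jig's -y, blue underside up. Starts between 0 and 0.3. The hinge is stiff (0.3 N m) and stays where it is left
- grip_bar (a point): Middle of the wing's steel grip bar: 10 mm diameter, about 170 mm free length, parallel to the hinge line and 160 mm from it, in the wing's mid plane; its centre line is 42 mm clear of the wing's edge; side arms at own x = +/-90 mm hold it. Axes: x along the hinge line, y from the hinge to the bar, z out of the wing's grey top face
- eyelet (a point): Centre of the eyelet's mouth on the wing's blue underside, in a brass square: round hole 14.5 mm across, mouth slightly widened, straight through the wing, 69 mm from the hinge line. Wing: 22 mm thick, 160 mm along the hinge, from 20 to 118 mm off the hinge line. Axes as grip_bar's: z runs into the hole, from blue underside to grey top; the rod goes in along +z
- leg: Landing-gear leg, 135 mm long, 80 g, loose, upright in its stand. Origin: centre of the rod's free (lower) end; own z along the rod to the wheel. Steel rod 12 mm diameter, tip tapered over 9 mm to 6 mm; brass collar 26 mm diameter, z = 55 to 63 mm; strut; grey crown block 26 x 20 mm, z = 77 to 93 mm; black wheel 50 mm diameter, 20 mm thick along own y, centre at z = 110 mm
- leg_tip (a point): Centre of the free end of the leg's rod; axes as the leg's
- wheel (a point): Centre of the leg's wheel, 110 mm from the rod's free end; axes as the leg's, the wheel's flat faces look along own y, 20 mm apart
- leg_stand: Fixed wooden drying stand, 56 x 56 x 60 mm, origin under its centre, with an upright hole 15 mm across and 57 mm deep; the leg stands in it with its collar on the stand's top, 60 mm above the table
- spinner_stand: A like stand that holds the spinner; the two stands may be the other way round
- spinner: Orange propeller spinner (cone, 44 mm across) on a wooden stick, 130 mm long, loose in its stand, its top 135 mm above the table; origin at the stick's lower end. To be left alone
- sanding_stick: Black sanding stick 130 x 22 x 9 mm lying on the table, origin under its centre; bystander
- knife: Blue hobby knife 150 mm long, 11 mm thick, lying; bystander
- paint_grey_jar: Paint jar with grey cap, 36 mm across, 50 mm high, origin under its centre; bystander
- paint_blue_jar: Paint jar with blue cap, 36 mm across, 50 mm high; bystander
- glue: Glue bottle with white cap, 40 mm across, 75 mm high; bystander
- sprue: Grey flat sprue frame 146 x 200 x 6 mm, lying; bystander
Mind the look-alikes: they are no part of the job. What is shaped like the spinner_stand but purple or turquoise is not meant.

How it is judged:
By the outcome, as a careful person would: the job done as asked, in the order asked, and still so for the second after the job is handed in, with the robot touching nothing.
It also fails if it takes over 67 s, if anything falls off the work surface, if the arm or the gripper's body presses on something with over 40 N, if the wrist force passes 120 N, or if a joint passes its speed limit or range.

### The arm

A 6-joint arm with a two-finger parallel gripper is mounted at the origin on the work surface. World frame = base frame: x ahead of the robot, y to its left, z up, the work surface at z = 0. Lengths are in mm, angles in rad, forces in N, time in s.
With the tool pointing down it reaches from about 400 to 925 mm from the base axis. Payload 12.5 kg.
Tool frame: the origin (TCP) lies at the very end of the fingers, on their centre line; the grasp point (between the pads) lies env.grip_point_offset behind it (env.grip_point_offset is the distance from the TCP to the grasp point, in mm); y points along the fingers, z is the direction in which the jaws open and shut, and the axes are right-handed (so a half turn about y gives the same grasp; the last joint's range is limited). The gripper opens to 95 mm and grips with 3 to 60 N. Pads are 20 mm wide; open, the fingers measure 119 mm over their backs; the gripper's body (75 mm by 180 mm) begins 59 mm behind the grasp point.
Start: joints at [-1.258, 0.491, 1.559, -0, 1.092, -0.106], TCP at [254.189, -570.994, 214.661] pointing down, gripper open.
Joint ranges: [-3.1, 3.1], [-0.84, 2.19], [0.05, 2.79], [-1.13, 4.28], [0.06, 2.93], [-2.69, 2.69]. Speed limits (rad/s): [2.22, 2.22, 2.79, 3.14, 3.14, 3.14].

### API

Orientations are given as [roll, pitch, yaw] about the fixed x, y, z axes, in that order (R = Rz(yaw) Ry(pitch) Rx(roll)).
In Python, from cell import readout, read_camera, env, nets gives the robot as it stands.
- The arm moves only by the tool apply_moves, never from a script. Its argument "increments" is a list of rows, each a list of 3 entries, a list of its own where there are three numbers: the shift along the tool's x, y, z in cm, then the turn, a rotation vector about the tool's x, y, z in degrees, then the finger opening in cm, from 0 to 9.51. A call has exactly 5 rows; each row shifts and turns the pose as measured when the row begins, along the tool's axes as they then stand; what a row does not reach is not made up. A row lasts 1/8 s, in which the tool goes at most 62.5 mm and 10.7 degrees, less where a joint would pass 70% of its speed; a pose out of reach is approached as far as the arm can. A call with a gripper value outside its range is refused whole. The fingers move at their own pace and stop on an object; the grip force is fixed at half the most. Time passes only in rows, so rows that do not move let the fingers close, or fill a call up. It gives the time, the measured TCP pose, the force and the opening at its end, in the units of the state.
- readout.state(): the state, without advancing time (a new reading comes with each control period).
- read_camera(name): name is "scene" or "side" or "wrist"; returns a dict with "img" (480x640x3 uint8, red, green, blue), "vfov" (degrees; the focal length in pixels is half the picture's height over the tangent of half this angle, whatever the lens; pixels are square), "cx", "cy" (the principal point, pixels), "rvec" (rotation vector, rad) and "tvec" (3), from world to camera coordinates, as OpenCV has them; the wrist camera has in their place "mount" (4x4, takes a point from camera to tool coordinates, whose origin is the TCP and whose axes are the tool frame's). Camera axes: x right, y down, z forward; pixel columns grow to the right and rows downward; lengths in mm; the calibration is good to about 2 mm. The wrist camera is an equidistant fisheye: a pixel r from the principal point sees the ray r / f radians off the axis. A picture is of the moment at which its call begins: read the wrist's pose just before it. There is no depth.
- env.job_done(): hands the job in, once; it reports no verdict.
Trained networks look in a picture, given as the dict that the camera call returned (one of the last four; its "shot" number tells which), for a name from the list of things; names that differ only in an ending like _2 or _b are one class to them, and where a whole thing is asked for, a point or a joint stands for the part that bears it (a point fixed in the world has none). Each returns a list of dicts, best first, with "confidence" (0 to 1); they miss things now and then, are a little off and sometimes report something else, mostly with a low value. They report only what shows in the picture. A call takes as long as a camera call. They do not tell look-alikes from the thing itself.
- nets.look_for(picture, thing): "point" ([x, y, z] in mm, in the coordinates of the camera as it stood for that picture, good to about 4 mm: the middle of the surface that is visible of it).
- nets.mark_of(picture, thing): "point" ([x, y, z] in mm, in the coordinates of the camera as it stood for that picture, good to about 4 mm: a listed point, or the origin of a listed thing).
The state is a dict: "t": time; "joints": joint angles; "qvel": joint speeds; "tau": joint torques, N m; "eef_pos": TCP position; "tcp_rot": TCP orientation; "ft_force": force on the tool from outside, world axes, zero at the start; "moment": the same for the moment, N m; "opening": opening from 0.0 (shut) to 1.0 (fully open).
Only numpy, scipy, OpenCV 4.12 (cv2) and the standard library are available. Lean on these libraries where they do the work, as an engineer would, in place of code of your own. Each camera call takes 0.05 s, during which the arm holds its last target. There are 200 camera calls.

## Working session

There is one attempt and no reset: what is moved stays moved. The work goes in short steps, Python scripts to look and compute and a tool call to move; the robot and the scene stay as the last step left them, time stands still between calls to the robot, and variables do not carry over. Pictures are saved under pics/ and viewed, about 8 in all and at most 12, crops included, and the job is handed in when it is done.

Besides the shell and the picture viewer there is one more tool, called after "Call:" in YAML: its name, and indented under it one key for each argument. apply_moves: Moves the arm, as the interface text tells. Its arguments: {"type":"object","properties":{"increments":{"type":"array"}},"required":["increments"]}

```bash
ls; mkdir -p pics
cat > h.py <<'E'
import numpy as np, cv2
from scipy.spatial.transform import Rotation as R
from cell import readout, read_camera, env, nets
def pose():
    s=readout.state(); return np.array(s["eef_pos"]), R.from_euler('xyz',s["tcp_rot"]).as_matrix(), s
def towld(d,p,P=None):
    p=np.array(p,float)
    if "mount" in d:
        q=np.array(d["mount"])@np.r_[p,1]; return P[0]+P[1]@q[:3]
    M=cv2.Rodrigues(np.array(d["rvec"],float))[0]; return M.T@(p-np.array(d["tvec"]).ravel())
def topix(d,w):
    M=cv2.Rodrigues(np.array(d["rvec"],float))[0]; c=M@np.array(w,float)+np.array(d["tvec"]).ravel()
    f=240/np.tan(np.radians(d["vfov"])/2); return np.array([d["cx"]+f*c[0]/c[2],d["cy"]+f*c[1]/c[2]])
def save(d,n): cv2.imwrite("pics/"+n,cv2.cvtColor(d["img"],cv2.COLOR_RGB2BGR))
E
python3 - <<'E'
from h import *
np.set_printoptions(precision=1,suppress=True)
print(env.grip_point_offset, readout.state())
for c in ("scene","side"):
    d=read_camera(c); save(d,c+"0.png")
    for n in ["jig","hinge","grip_bar","eyelet","leg","wheel","leg_tip","leg_stand","spinner_stand","spinner","knife","sprue","glue","paint_grey_jar","paint_blue_jar","sanding_stick"]:
        print(c,n,[(towld(d,r["point"]),round(r["confidence"],2)) for r in nets.mark_of(d,n)[:3]])
E
```

```text
pics
18.8 {'t': 0.0, 'joints': array([-1.3,  0.5,  1.6, -0. ,  1.1, -0.1]), 'qvel': array([-0., -0.,  0.,  0., -0.,  0.]), 'tau': array([  0. , -61.3, -25.8,   0.1,   0. ,  -0. ]), 'eef_pos': array([ 254.1, -570.8,  214.1]), 'tcp_rot': array([-1.6,  0. , -2.7]), 'ft_force': array([-0.2, -1. , -0.4]), 'moment': array([ 0.,  0., -0.]), 'opening': 1.0025696956696177}
scene jig [(array([566. , 179.4,   2.7]), 0.64)]
scene hinge [(array([573.5, 179.7, 150.2]), 0.57)]
scene grip_bar [(array([594. , 312.7,  62.5]), 0.78)]
scene eyelet [(array([577.3, 233.5, 103.9]), 0.89)]
scene leg []
scene wheel [(array([ 451.3, -205.1,  109.4]), 0.88), (array([ 463.1, -405.9,   -0.5]), 0.51)]
scene leg_tip []
scene leg_stand [(array([ 449. , -204.5,    2.9]), 0.83)]
scene spinner_stand [(array([ 648.8, -244.3,   -0.3]), 0.84), (array([ 390. , -317.4,   -1.2]), 0.82), (array([ 537.9, -307. ,    1. ]), 0.76)]
scene spinner []
scene knife [(array([ 790.7, -123.7,   -0.6]), 0.5), (array([574.3, 179.4, 151.9]), 0.19)]
scene sprue [(array([486.2, 522.7,  -0.2]), 0.75)]
scene glue [(array([ 461.9, -404.8,    0.
[... 499 characters left out ...]
(array([ 452.5, -207.7,   -3.5]), 0.71), (array([481.5, 520.2,   4.2]), 0.26)]
side spinner_stand [(array([ 390.9, -326.1,    3.7]), 0.93), (array([ 767.8, -268.1,   -2.7]), 0.87), (array([ 639.6, -515.5,    4.9]), 0.72)]
side spinner []
side knife [(array([ 786.5, -125.1,    2.6]), 0.79)]
side sprue [(array([484.2, 519.2,   5.3]), 0.69), (array([ 464.1, -406. ,    0.9]), 0.48)]
side glue [(array([ 462.4, -408.7,   -0.2]), 0.72)]
side paint_grey_jar [(array([ 368.7, -106.5,    1.2]), 0.62)]
side paint_blue_jar [(array([ 684.9, -387.5,    2.6]), 0.61)]
side sanding_stick [(array([ 537.8, -116.5,    1.4]), 0.91), (array([ 686.2, -385.5,    0.9]), 0.55), (array([ 368.1, -109.9,    6.1]), 0.18)]
```

View pics/scene0.png

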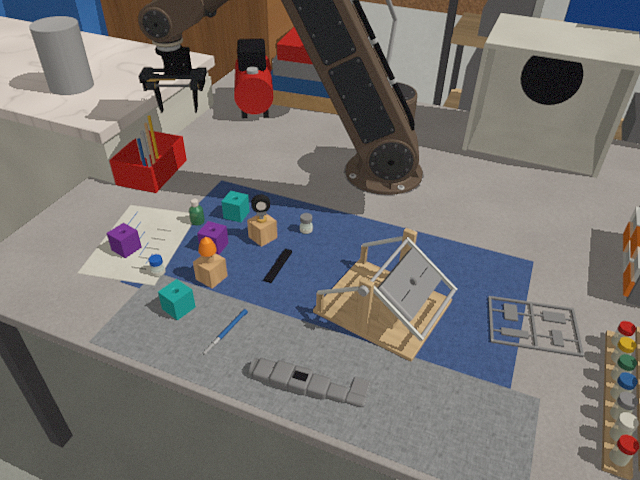

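View pics/side0.png

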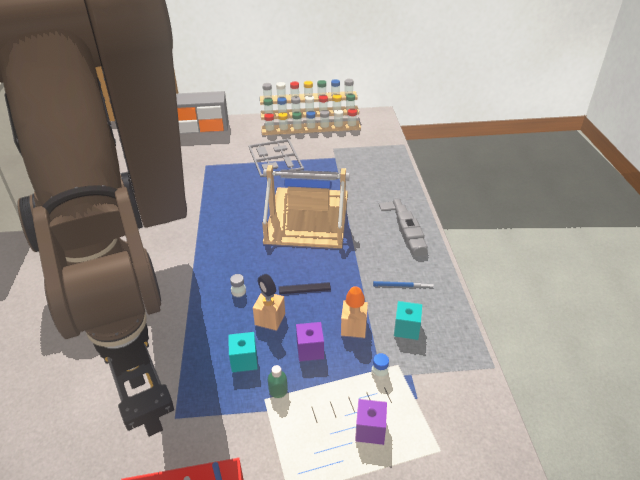

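The pictures show the jig at scene (385,300) / side (305,205) and the leg stand with black wheel at scene (262,220) / side (268,300). The spinner's stand is at scene (210,265), and the purple and turquoise blocks are look-alikes. Next I check the jig's yaw with an overlay.

```bash
cat >> h.py <<'E'
def jig(x,y,yaw):
    M=R.from_euler('z',yaw).as_matrix(); return lambda p:(M@np.array(p,float)+[x,y,0])
def wing(r,th,xx=0,zz=0):
    f=np.radians(-35)+th
    return [xx, r*np.cos(f)-zz*np.sin(f), 150+r*np.sin(f)+zz*np.cos(f)]
E
python3 - <<'E'
from h import *
ims=[]
for c,(u0,v0,u1,v1) in (("scene",(300,220,480,370)),("side",(240,150,380,267))):
    d=read_camera(c); J=jig(567.5,179.7,-0.15)
    k=400/(u1-u0); im=cv2.cvtColor(d["img"],cv2.COLOR_RGB2BGR)[v0:v1,u0:u1]
    im=cv2.resize(im,(400,500*0+int((v1-v0)*k)),interpolation=cv2.INTER_CUBIC)
    def L(pts,col):
        p=np.array([(topix(d,J(q))-[u0,v0])*k for q in pts]).astype(int); cv2.polylines(im,[p],False,col,1)
    L([(-110,-130,12),(110,-130,12),(110,130,12),(-110,130,12),(-110,-130,12)],(0,0,255))
    L([(-102,0,150),(102,0,150)],(0,255,0))
    L([wing(160,.05,-90),wing(160,.05,90)],(255,0,255))
    L([wing(20,.05,-80,11),wing(118,.05,-80,11),wing(118,.05,80,11),wing(20,.05,80,11),wing(20,.05,-80,11)],(0,255,255))
    ims.append(im)
h=max(i.shape[0] for i in ims)
cv2.imwrite("pics/ov.png",np.hstack([cv2.copyMakeBorder(i,0,h-i.shape[0],0,0,0) for i in ims]))
E
```

```text
(no output)
```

View pics/ov.png

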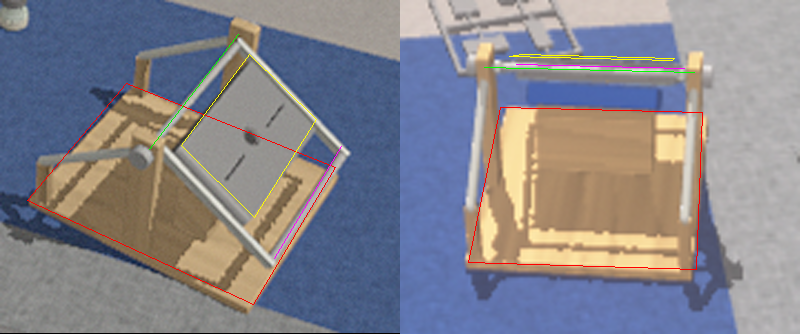

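The overlay at (567.5, 179.7) with yaw -0.15 fits within a few mm. The wing angle is about 0 to 0.05. I'll write a move planner and set out.

```bash
cat >> h.py <<'E'
from scipy.spatial.transform import Slerp
JX,JY,YAW=567.5,179.7,-0.15
Jm=R.from_euler('z',YAW).as_matrix()
def toolR(bdeg,M=None):
    c,s=np.cos(np.radians(bdeg)),np.sin(np.radians(bdeg))
    return (Jm if M is None else M)@np.array([[1,0,0],[0,-c,s],[0,-s,-c]])
def plan(wps,start=None):
    """wps: (tcp,R,opening cm[,rows]); prints rows"""
    p,M,_=pose() if start is None else start
    for w in wps:
        q,N,o=np.array(w[0],float),w[1],w[2]
        dr=R.from_matrix(M.T@N).magnitude()
        n=max(int(np.ceil(np.linalg.norm(q-p)/60)),int(np.ceil(np.degrees(dr)/10)),1)
        if len(w)>3:n=max(n,w[3])
        sl=Slerp([0,1],R.from_matrix([M,N])); 
        for i in range(n):
            A=sl(i/n).as_matrix(); B=sl((i+1)/n).as_matrix()
            print([list(map(float,np.round(A.T@(q-p)/n/10,2))),list(map(float,np.round(np.degrees(R.from_matrix(A.T@B).as_rotvec()),1))),o],end=",\n")
        print('--'); p,M=q,N
def barT(th,b,back=0,dx=0):
    J=jig(JX,JY,YAW); N=toolR(b); return J(wing(160,th,dx))+N[:,1]*(18.8-back),N
E
python3 - <<'E'
from h import *
np.set_printoptions(precision=1,suppress=True)
q,N=barT(.03,65,120); print(q, barT(.03,65)[0])
plan([([590,200,300],toolR(90),3),(q,N,3)])
d=read_camera("wrist"); print(np.array(d["mount"]),d["vfov"])
E
```

```text
[593.9 354.2 153.9] [586.3 304.1  45.2]
[[-4.14, -0.57, -3.79], [-0.0, -9.8, 0.0], 3],
[[-4.72, -0.57, -3.02], [-0.0, -9.8, 0.0], 3],
[[-5.17, -0.57, -2.17], [-0.0, -9.8, 0.0], 3],
[[-5.46, -0.57, -1.26], [-0.0, -9.8, 0.0], 3],
[[-5.6, -0.57, -0.31], [-0.0, -9.8, 0.0], 3],
[[-5.57, -0.57, 0.65], [-0.0, -9.8, 0.0], 3],
[[-5.38, -0.57, 1.59], [-0.0, -9.8, 0.0], 3],
[[-5.02, -0.57, 2.49], [-0.0, -9.8, 0.0], 3],
[[-4.53, -0.57, 3.31], [-0.0, -9.8, 0.0], 3],
[[-3.9, -0.57, 4.03], [-0.0, -9.8, 0.0], 3],
[[-3.15, -0.57, 4.64], [-0.0, -9.8, 0.0], 3],
[[-2.31, -0.57, 5.11], [-0.0, -9.8, 0.0], 3],
[[-1.41, -0.57, 5.43], [-0.0, -9.8, 0.0], 3],
[[-0.46, -0.57, 5.59], [-0.0, -9.8, 0.0], 3],
[[0.5, -0.57, 5.58], [-0.0, -9.8, 0.0], 3],
--
[[-0.48, 3.65, 3.83], [-6.2, -0.0, 0.0], 3],
[[-0.48, 3.21, 4.2], [-6.3, 0.0, -0.0], 3],
[[-0.48, 2.74, 4.53], [-6.2, -0.0, 0.0], 3],
[[-0.48, 2.23, 4.8], [-6.3, 0.0, 0.0], 3],
--
[[  -0.     1.     0.3  -75.1]
 [   0.    -0.3    1.  -169.1]
 [   1.     0.    -0.    -0.1]
 [   0.     0.     0.     1. ]] 65.70646984690485
```

Call:
apply_moves:
  increments:
    - [[-4.1,-1.5,-3.8],[0,-9.8,0],3]
    - [[-4.7,-1.5,-3.0],[0,-9.8,0],3]
    - [[-5.2,-1.0,-2.2],[0,-9.8,0],3]
    - [[-5.5,-0.6,-1.3],[0,-9.8,0],3]
    - [[-5.6,-0.6,-0.3],[0,-9.8,0],3]

```text
t: 2.48
eef_pos: [365.1, -308.1, 267.1]
tcp_rot: [-1.57, 0.0, -1.847]
ft_force: [0.7, -0.2, 0.5]
opening: 0.531
```

Call:
apply_moves:
  increments:
    - [[-5.6,-0.6,0.6],[0,-9.8,0],3]
    - [[-5.4,-0.6,1.6],[0,-9.8,0],3]
    - [[-5.0,-0.6,2.5],[0,-9.8,0],3]
    - [[-4.5,-0.6,3.3],[0,-9.8,0],3]
    - [[-3.9,-0.6,4.0],[0,-9.8,0],3]

```text
t: 3.1
eef_pos: [471.4, -39.1, 299.6]
tcp_rot: [-1.568, -0.003, -0.964]
ft_force: [0.5, -0.1, 0.2]
opening: 0.314
```

Run:
```python
from h import *
q,N=barT(.03,65,120)
plan([([590,250,290],toolR(90),3),(q,N,3)])
```

```text
[[-2.83, 0.16, 4.37], [-0.0, -7.8, 0.0], 3],
[[-2.21, 0.16, 4.71], [-0.0, -7.8, 0.0], 3],
[[-1.55, 0.16, 4.97], [-0.0, -7.8, 0.0], 3],
[[-0.87, 0.16, 5.14], [-0.0, -7.8, 0.0], 3],
[[-0.17, 0.16, 5.21], [-0.0, -7.8, 0.0], 3],
[[0.54, 0.16, 5.18], [-0.0, -7.8, 0.0], 3],
--
[[-0.39, 4.54, 3.46], [-8.3, 0.0, -0.0], 3],
[[-0.39, 3.99, 4.08], [-8.3, -0.0, -0.0], 3],
[[-0.39, 3.35, 4.61], [-8.3, 0.0, 0.0], 3],
--
```

Call:
apply_moves:
  increments:
    - [[-2.8,0.1,4.4],[0,-7.8,0],3]
    - [[-2.2,0.1,4.7],[0,-7.8,0],3]
    - [[-1.5,0.1,5.0],[0,-7.8,0],3]
    - [[-0.9,0.1,5.1],[0,-7.8,0],3]
    - [[-0.2,0.1,5.2],[0,-7.8,0],3]

```text
t: 3.72
eef_pos: [570.0, 211.9, 296.2]
tcp_rot: [-1.57, -0.008, -0.258]
ft_force: [0.7, -0.9, 1.0]
opening: 0.316
```

Call:
apply_moves:
  increments:
    - [[0.5,0.2,5.2],[0,-7.8,0],3]
    - [[-0.4,4.5,3.5],[-8.3,0,0],3]
    - [[-0.4,4.0,4.1],[-8.3,0,0],3]
    - [[-0.4,3.3,4.6],[-8.3,0,0],3]
    - [[0,0,0],[0,0,0],3]

```text
t: 4.35
eef_pos: [590.7, 373.3, 151.4]
tcp_rot: [-2.022, -0.01, -0.112]
ft_force: [-0.1, -0.5, -0.3]
opening: 0.31
```

```bash
cat >> h.py <<'E'
def wpix(d,P,w):
    m=np.linalg.inv(np.array(d["mount"]))@np.r_[P[1].T@(np.array(w)-P[0]),1]
    f=240/np.tan(np.radians(d["vfov"])/2); t=np.arctan2(np.hypot(*m[:2]),m[2]); a=m[:2]/np.hypot(*m[:2])
    return np.array([d["cx"],d["cy"]])+f*t*a
E
python3 - <<'E'
from h import *
np.set_printoptions(precision=1,suppress=True)
P=pose(); print(P[2]["eef_pos"],P[2]["tcp_rot"],P[2]["opening"])
d=read_camera("wrist"); im=d["img"]=d["img"].copy(); J=jig(JX,JY,YAW)
for n in ["grip_bar","eyelet","hinge","jig"]:
    print(n,[(towld(d,r["point"],P),round(r["confidence"],2)) for r in nets.mark_of(d,n)[:3]])
def L(pts,col):
    pts=np.concatenate([np.linspace(a,b,20) for a,b in zip(pts[:-1],pts[1:])])
    p=np.array([wpix(d,P,J(q)) for q in pts]).astype(int); cv2.polylines(im,[p],False,col,1)
L([wing(160,.03,-90),wing(160,.03,90)],(255,0,255))
L([wing(20,.03,-80,11),wing(118,.03,-80,11),wing(118,.03,80,11),wing(20,.03,80,11),wing(20,.03,-80,11)],(0,255,255))
L([(-110,130,12),(110,130,12)],(255,0,0));L([(-102,0,150),(102,0,150)],(0,255,0))
save(d,"w1.png")
E
```

```text
[590.7 373.3 151.4] [-2.  -0.  -0.1] 0.3098357945154492
grip_bar [(array([589.7, 306.6,  61.7]), 0.86)]
eyelet [(array([572.4, 225.1, 103.4]), 0.85)]
hinge [(array([564. , 176.9, 150.4]), 0.56)]
jig [(array([568.1, 173.7,   0.4]), 0.77)]
```

View pics/w1.png

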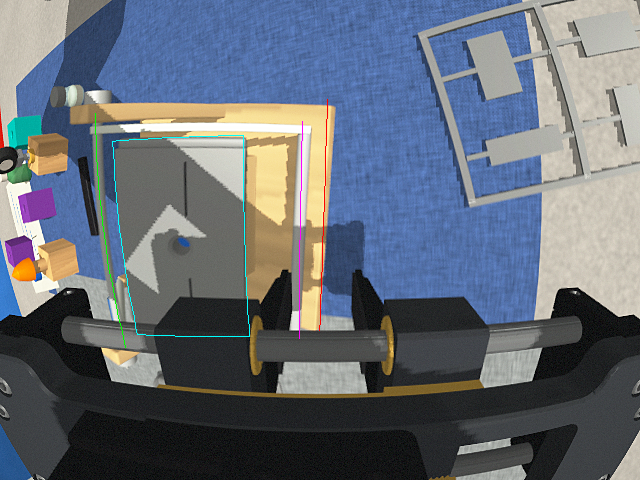

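The jig overlay fits the wrist picture within about 2 px (bar at columns 297 to 305). I descend onto the bar.

Run:
```python
from h import *
plan([barT(.03,65,60)+(3,),barT(.03,65)+(3,)])
```

```text
[[-0.05, 3.76, -0.49], [0.0, 0.5, 1.0], 3],
[[0.02, 3.76, -0.49], [0.0, 0.5, 1.0], 3],
--
[[0.0, 3.0, 0.0], [0.0, 0.0, 0.0], 3],
[[0.0, 3.0, 0.0], [0.0, 0.0, 0.0], 3],
--
```

Call:
apply_moves:
  increments:
    - [[0,3.8,-0.5],[0,0.5,1.0],3]
    - [[0,3.8,-0.5],[0,0.5,1.0],3]
    - [[0,3.0,0],[0,0,0],3]
    - [[0,2.5,0],[0,0,0],3]
    - [[0,0.0,0],[0,0,0],3]

```text
t: 5.22
eef_pos: [592.6, 299.6, 61.6]
tcp_rot: [-1.991, -0.016, -0.16]
ft_force: [0.2, 0.3, -0.1]
opening: 0.316
```

Run:
```python
from h import *
plan([barT(.03,65)+(1.3,)])
P=pose();d=read_camera("wrist");save(d,"w2.png"); J=jig(JX,JY,YAW)
for n in ["grip_bar"]: print(n,[(Jm.T@(towld(d,r["point"],P)-[JX,JY,0]),r["confidence"]) for r in nets.mark_of(d,n)[:3]])
print(wing(160,.03),Jm.T@(P[0]-[JX,JY,0]),P[2]["ft_force"])
```

```text
[[-0.71, 1.35, 0.98], [-0.9, -0.9, 0.6], 1.3],
--
grip_bar [(array([  0.50985977, 132.42694756,  63.95061358]), 0.87)]
[0, np.float64(133.75810650037255), np.float64(62.2004046396853)] [  6.84682186 122.32566974  61.62432744] [ 0.17283016  0.299652   -0.12775544]
```

View pics/w2.png

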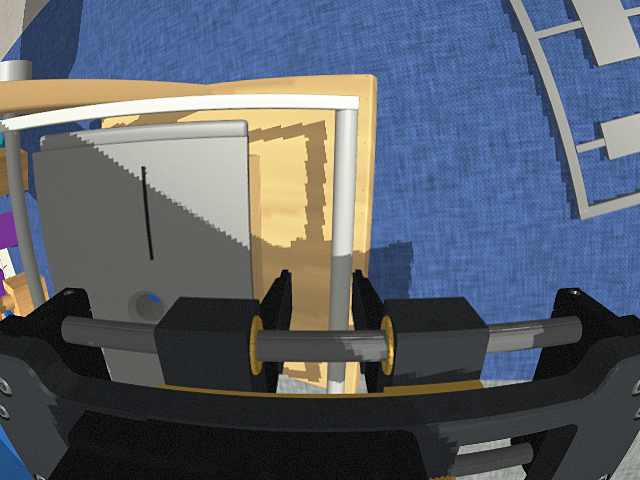

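The bar (column 343) lies between the fingers, nearer the right one. I shift across, go deeper and half shut.

Call:
apply_moves:
  increments:
    - [[-0.7,0,0.9],[-0.9,-0.9,0.6],3]
    - [[0,1.3,0.1],[0,0,0],3]
    - [[0,0,0],[0,0,0],1.4]
    - [[0,0,0],[0,0,0],1.4]
    - [[0,0,0],[0,0,0],1.4]

```text
t: 5.95
eef_pos: [587.4, 307.2, 49.1]
tcp_rot: [-2.005, -0.004, -0.147]
ft_force: [-0.9, -3.9, 2.8]
opening: 0.154
```

```bash
cat > arc.py <<'E'
from h import *
import sys
t1,n=float(sys.argv[1]),int(sys.argv[2])
# current grasp point -> theta estimate
p,M,s=pose(); g=Jm.T@(p-18.8*M[:,1]-[JX,JY,0]); r=np.hypot(g[1],g[2]-150)
t0=(np.arctan2(g[2]-150,g[1])+np.radians(35))%(2*np.pi)
if t0>6: t0-=2*np.pi
b0=np.degrees(np.arctan2(*(-(Jm.T@M[:,1]))[[2,1]]))
print("x",g[0],"r",r,"th",t0,"b",b0,"F",s["ft_force"],"op",s["opening"])
plan([barT(t,65+50*t/4.363)+(1.4,) for t in np.linspace(t0,t1,n+1)[1:]])
E
python3 arc.py 0.9 5
```

```text
x 0.5011510625392771 r 160.58058640129553 th 0.0614515551568231 b 65.13234159101901 F [-0.94501315 -3.94907384  2.78749068] op 0.15411765119398108
[[-0.05, -2.69, 0.11], [2.5, 0.1, 0.3], 1.4],
--
[[0.0, -2.67, -0.18], [1.9, -0.0, 0.0], 1.4],
--
[[0.0, -2.61, -0.54], [1.9, 0.0, -0.0], 1.4],
--
[[-0.0, -2.51, -0.88], [1.9, -0.0, 0.0], 1.4],
--
[[0.0, -2.36, -1.21], [1.9, -0.0, 0.0], 1.4],
--
```

Lifting runs along the fingers, so I need a true grip: shut fully onto the bar.

Call:
apply_moves:
  increments:
    - [[0,0,0],[0,0,0],0.5]
    - [[0,0,0],[0,0,0],0.5]
    - [[0,-1.3,0.0],[1.9,0,0],0.5]
    - [[0,-2.6,0.0],[1.9,0,0],0.5]
    - [[0,-2.6,-0.3],[1.9,0,0],0.5]

```text
t: 6.58
eef_pos: [591.6, 330.1, 109.5]
tcp_rot: [-1.899, -0.004, -0.148]
ft_force: [5.0, -5.4, -4.5]
opening: 0.096
```

```bash
sed -i 's/(1.4,)/(0.5,)/' arc.py; python3 arc.py 2.2 10
```

```text
x 1.2862897311641972 r 159.9773484353171 th 0.4685634380632192 b 71.16978694118512 F [ 5.00071982 -5.36260339 -4.48970106] op 0.0955344014012178
[[-0.13, -2.67, -0.7], [1.2, 0.0, 0.3], 0.5],
--
[[0.0, -2.52, -1.08], [2.0, -0.0, -0.0], 0.5],
--
[[-0.0, -2.34, -1.41], [2.0, 0.0, 0.0], 0.5],
--
[[0.0, -2.11, -1.72], [2.0, -0.0, -0.0], 0.5],
--
[[0.0, -1.85, -2.0], [2.0, 0.0, 0.0], 0.5],
--
[[-0.0, -1.54, -2.23], [2.0, 0.0, -0.0], 0.5],
--
[[-0.0, -1.21, -2.42], [2.0, -0.0, -0.0], 0.5],
--
[[0.0, -0.86, -2.57], [2.0, 0.0, 0.0], 0.5],
--
[[-0.0, -0.49, -2.66], [2.0, -0.0, 0.0], 0.5],
--
[[0.0, -0.1, -2.7], [2.0, -0.0, -0.0], 0.5],
--
```

Gripped at 9.1 mm opening, and the wing is moving.

Call:
apply_moves:
  increments:
    - [[-0.1,-2.6,-0.7],[1.2,0,0],0.5]
    - [[0,-2.5,-1.1],[2,0,0],0.5]
    - [[0,-2.3,-1.4],[2,0,0],0.5]
    - [[0,-2.1,-1.7],[2,0,0],0.5]
    - [[0,-1.8,-2.0],[2,0,0],0.5]

```text
t: 7.2
eef_pos: [585.8, 298.9, 242.9]
tcp_rot: [-1.717, -0.012, -0.145]
ft_force: [1.8, 1.7, -5.4]
opening: 0.095
```

```bash
python3 arc.py 2.6 10
```

```text
x 0.036137881558798414 r 166.29799531478972 th 1.3457464374121497 b 81.5993845189228 F [ 1.82708691  1.66886837 -5.42728047] op 0.09466038743872252
[[-0.03, -0.69, -2.02], [0.3, 0.2, 0.7], 0.5],
--
[[0.0, -0.97, -1.71], [1.4, 0.0, 0.0], 0.5],
--
[[0.0, -0.79, -1.8], [1.4, -0.0, -0.0], 0.5],
--
[[-0.0, -0.6, -1.87], [1.4, 0.0, -0.0], 0.5],
--
[[0.0, -0.41, -1.92], [1.4, -0.0, -0.0], 0.5],
--
[[0.0, -0.21, -1.95], [1.4, -0.0, -0.0], 0.5],
--
[[-0.0, -0.01, -1.96], [1.4, 0.0, -0.0], 0.5],
--
[[0.0, 0.19, -1.95], [1.4, -0.0, -0.0], 0.5],
--
[[-0.0, 0.39, -1.92], [1.4, -0.0, -0.0], 0.5],
--
[[-0.0, 0.59, -1.87], [1.4, 0.0, 0.0], 0.5],
--
```

Call:
apply_moves:
  increments:
    - [[0,-0.6,-2.0],[0.3,0,0.7],0.5]
    - [[0,-0.9,-1.7],[1.4,0,0],0.5]
    - [[0,-0.8,-1.8],[1.4,0,0],0.5]
    - [[0,-0.6,-1.9],[1.4,0,0],0.5]
    - [[0,-0.4,-1.9],[1.4,0,0],0.5]

```text
t: 7.82
eef_pos: [570.2, 216.9, 296.3]
tcp_rot: [-1.587, -0.007, -0.144]
ft_force: [-0.1, 2.9, -4.1]
opening: 0.097
```

```bash
python3 arc.py 3.1 8; python3 -c "
from h import *
d=read_camera('side'); c=d['img'][60:300,180:420]; d['img']=cv2.resize(c,(600,600),interpolation=cv2.INTER_CUBIC); save(d,'s3.png')"
```

```text
x -3.0277841456669563 r 169.3061657354724 th 1.95853330475741 b 89.05269470097333 F [-0.12309056  2.86445976 -4.08922954] op 0.09653282874213828
[[0.27, 0.61, -2.45], [0.0, 0.3, 0.4], 0.5],
--
[[0.0, 0.02, -2.23], [1.6, 0.0, 0.0], 0.5],
--
[[0.0, 0.27, -2.21], [1.6, 0.0, 0.0], 0.5],
--
[[-0.0, 0.53, -2.16], [1.6, 0.0, -0.0], 0.5],
--
[[-0.0, 0.78, -2.09], [1.6, 0.0, -0.0], 0.5],
--
[[0.0, 1.02, -1.99], [1.6, -0.0, 0.0], 0.5],
--
[[-0.0, 1.24, -1.86], [1.6, -0.0, -0.0], 0.5],
--
[[0.0, 1.45, -1.7], [1.6, 0.0, 0.0], 0.5],
--
```

View pics/s3.png

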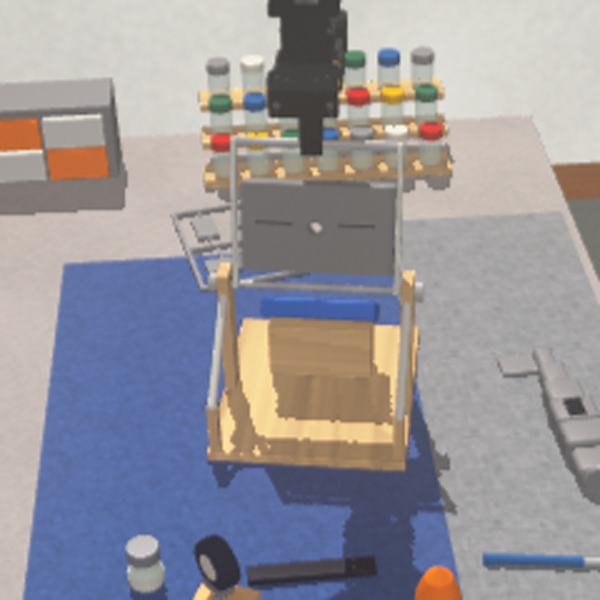

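The wing stands nearly upright with the bar still in the fingers (about (315,145) in the crop). I carry on over.

Call:
apply_moves:
  increments:
    - [[0.2,0.5,-2.3],[0,0.3,0.4],0.5]
    - [[0,0.2,-2.2],[1.6,0,0],0.5]
    - [[0,0.4,-2.2],[1.6,0,0],0.5]
    - [[0,0.6,-2.1],[1.6,0,0],0.5]
    - [[0,0.9,-2.1],[1.6,0,0],0.5]

```text
t: 8.5
eef_pos: [554.2, 110.3, 280.8]
tcp_rot: [-1.461, -0.011, -0.148]
ft_force: [-5.3, 1.3, 5.0]
opening: 0.097
```

```bash
python3 arc.py 3.8 8
```

```text
x -2.9629821030218744 r 166.20008187499812 th 2.6341285629152322 b 96.28142217866366 F [-5.31585481  1.32066112  5.0016489 ] op 0.09681243667207712
[[0.25, 1.53, -1.9], [0.6, 0.2, 0.6], 0.5],
--
[[-0.0, 1.22, -1.93], [1.7, -0.0, -0.0], 0.5],
--
[[-0.0, 1.44, -1.77], [1.7, 0.0, -0.0], 0.5],
--
[[-0.0, 1.65, -1.59], [1.7, -0.0, -0.0], 0.5],
--
[[-0.0, 1.83, -1.39], [1.7, 0.0, 0.0], 0.5],
--
[[0.0, 1.98, -1.17], [1.7, 0.0, 0.0], 0.5],
--
[[-0.0, 2.11, -0.93], [1.7, -0.0, 0.0], 0.5],
--
[[0.0, 2.21, -0.68], [1.7, -0.0, -0.0], 0.5],
--
```

Call:
apply_moves:
  increments:
    - [[0.2,1.4,-1.9],[0.6,0,0.6],0.5]
    - [[0,1.2,-1.9],[1.7,0,0],0.5]
    - [[0,1.5,-1.8],[1.7,0,0],0.5]
    - [[0,1.7,-1.6],[1.7,0,0],0.5]
    - [[0,1.9,-1.4],[1.7,0,0],0.5]

```text
t: 9.12
eef_pos: [541.5, 35.6, 196.1]
tcp_rot: [-1.329, 0.001, -0.145]
ft_force: [0.6, 5.4, 0.1]
opening: 0.096
```

```bash
python3 arc.py 4.3 8
```

```text
x -4.113701074144367 r 164.06239183133684 th 3.3491022364383634 b 103.86154771454241 F [0.56190092 5.35152512 0.10053129] op 0.09639606588230472
[[0.42, 1.83, -0.7], [0.9, 0.2, -0.1], 0.5],
--
[[-0.0, 1.68, -0.84], [1.4, 0.0, 0.0], 0.5],
--
[[0.0, 1.76, -0.67], [1.4, 0.0, 0.0], 0.5],
--
[[0.0, 1.82, -0.5], [1.4, -0.0, -0.0], 0.5],
--
[[-0.0, 1.86, -0.33], [1.4, 0.0, -0.0], 0.5],
--
[[-0.0, 1.89, -0.15], [1.4, 0.0, 0.0], 0.5],
--
[[-0.0, 1.9, 0.03], [1.4, -0.0, 0.0], 0.5],
--
[[0.0, 1.89, 0.21], [1.4, -0.0, 0.0], 0.5],
--
```

Call:
apply_moves:
  increments:
    - [[0.3,1.8,-0.7],[0.9,0,0],0.5]
    - [[0,1.8,-0.9],[1.4,0,0],0.5]
    - [[0,1.8,-0.7],[1.4,0,0],0.5]
    - [[0,1.9,-0.5],[1.4,0,0],0.5]
    - [[0,1.9,-0.3],[1.4,0,0],0.5]

```text
t: 9.75
eef_pos: [540.4, 30.3, 98.9]
tcp_rot: [-1.212, 0.007, -0.144]
ft_force: [3.9, 8.1, 3.6]
opening: 0.096
```

```bash
python3 arc.py 4.4 4; python3 -c "
from h import *
d=read_camera('scene'); c=d['img'][200:370,290:490]; d['img']=cv2.resize(c,(700,595),interpolation=cv2.INTER_CUBIC); save(d,'s4.png')"
```

```text
x -4.283736358000722 r 161.84518140092726 th 3.9610003095513946 b 110.55723259146998 F [3.9377195  8.13031875 3.59915058] op 0.09616247252693078
[[0.46, 1.77, 0.05], [1.1, 0.2, -0.5], 0.5],
--
[[0.0, 1.75, 0.03], [1.3, 0.0, 0.0], 0.5],
--
[[0.0, 1.75, 0.19], [1.3, -0.0, 0.0], 0.5],
--
[[-0.0, 1.73, 0.34], [1.3, -0.0, -0.0], 0.5],
--
```

View pics/s4.png

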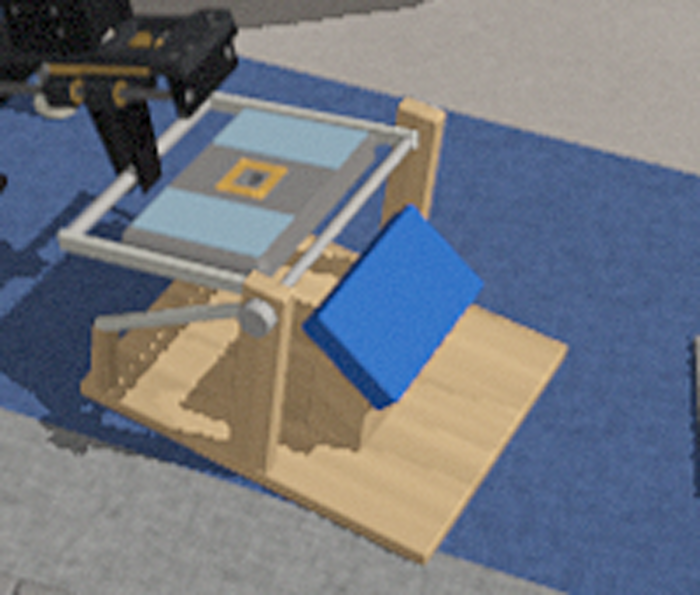

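The wing's blue side faces up, sloping a little (brass square near (252,178) in the crop). Next I press it home.

Call:
apply_moves:
  increments:
    - [[0.3,1.8,0],[1.1,0,0],0.5]
    - [[0,1.8,0],[1.3,0,0],0.5]
    - [[0,1.8,0.2],[1.3,0,0],0.5]
    - [[0,1.5,0.3],[1.3,0,0],0.5]
    - [[0,0.7,0.2],[0,0,0],0.5]

```text
t: 10.42
eef_pos: [550.4, 61.2, 32.7]
tcp_rot: [-1.126, -0.002, -0.145]
ft_force: [-17.9, -37.7, 30.9]
opening: 0.097
```

```bash
python3 arc.py 4.42 2
```

```text
x 0.852673307649901 r 162.51821419621288 th 4.417962204247811 b 115.50262839234934 F [-17.86191254 -37.67227349  30.8864379 ] op 0.09735368421366135
[[-0.08, -0.04, 0.25], [0.1, 0.3, -0.0], 0.5],
--
[[0.0, 0.02, 0.0], [0.0, -0.0, 0.0], 0.5],
--
```

The wing is at the stop, with pressing force about 50 N. I open and retreat.

Call:
apply_moves:
  increments:
    - [[0,0,0],[0,0,0],3]
    - [[0,0,0],[0,0,0],3]
    - [[0,-2,0],[0,0,0],3]
    - [[0,-5,0],[0,0,0],3]
    - [[0,-6,0],[0,0,0],4]

```text
t: 11.05
eef_pos: [540.8, 4.9, 153.0]
tcp_rot: [-1.127, 0.004, -0.141]
ft_force: [-0.1, 0.4, -0.3]
opening: 0.376
```

Run:
```python
from h import *
np.set_printoptions(precision=2,suppress=True)
print(readout.state()["ft_force"])
for c in ("scene","side","wrist"):
    P=pose();d=read_camera(c); save(d,c+"5.png")
    for n in ["hinge","grip_bar","eyelet","jig","wheel","leg_stand"]:
        for r in nets.mark_of(d,n)[:1]:
            w=towld(d,r["point"],P); print(c,n,round(r["confidence"],2),w,"jig",Jm.T@(w-[JX,JY,0]))
print("expect eyelet",wing(69,4.363,0,-11),jig(JX,JY,YAW)(wing(69,4.363,0,-11)), wing(160,4.363))
```

```text
[-0.08  0.36 -0.26]
scene hinge 0.85 [572.54 179.43 148.67] jig [  5.02   0.49 148.67]
scene grip_bar 0.62 [547.68  49.11  58.49] jig [  -0.08 -132.08   58.49]
scene eyelet 0.93 [558.78 118.24 122.57] jig [  0.56 -62.07 122.57]
scene jig 0.91 [566.79 180.85   0.92] jig [-0.87  1.03  0.92]
scene wheel 0.54 [ 452.95 -206.    114.16] jig [ -55.63 -398.49  114.16]
scene leg_stand 0.63 [ 448.79 -202.77    4.06] jig [ -60.22 -395.91    4.06]
side hinge 0.94 [565.84 179.59 151.43] jig [ -1.62  -0.35 151.43]
side grip_bar 0.89 [543.83  51.54  57.65] jig [  -4.25 -130.26   57.65]
side eyelet 0.78 [555.02 118.34 120.9 ] jig [ -3.17 -62.54 120.9 ]
side jig 0.65 [567.29 178.49  -4.55] jig [-0.03 -1.22 -4.55]
side wheel 0.77 [ 446.94 -209.87  113.52] jig [ -60.99 -403.21  113.52]
side leg_stand 0.85 [ 450.21 -209.     -1.31] jig [ -57.89 -401.86   -1.31]
wrist hinge 0.82 [564.54 178.2  147.7 ] jig [ -2.7   -1.93 147.7 ]
wrist grip_bar 0.59 [538.53  46.79  59.81] jig [  -8.78 -135.75   59.81]
wrist eyelet 0.92 [549.81 114.93 121.7 ] jig [ -7.82 -66.68 121.7 ]
wrist jig 0.92 [563.93 176.67  -1.01] jig [-3.07 -3.53 -1.01]
expect eyelet [0, np.float64(-62.840705399436146), np.float64(119.45420250015925)] [558.11 117.56 119.45] [0, np.float64(-131.0939746026332), np.float64(58.2701257883553)]
```

The wing is home (bar at z 58 to 60, eyelet at its expected place). Now I go above the wheel.

Run:
```python
from h import *
plan([([510,-100,240],toolR(100),6),([450,-206,240],toolR(90),6)])
```

```text
[[-0.55, -4.23, -2.0], [-5.2, 0.1, -0.1], 6],
[[-0.54, -4.04, -2.38], [-5.2, 0.1, -0.1], 6],
[[-0.53, -3.81, -2.73], [-5.2, 0.1, -0.1], 6],
--
[[-1.45, -0.66, -3.73], [-3.3, -0.0, 0.0], 6],
[[-1.45, -0.44, -3.77], [-3.3, 0.0, -0.0], 6],
[[-1.45, -0.22, -3.79], [-3.3, -0.0, 0.0], 6],
--
```

Call:
apply_moves:
  increments:
    - [[-0.5,-4.2,-2],[-5.2,0,0],6]
    - [[-0.7,-4.0,-2.9],[-5.2,0,0],6]
    - [[-1,-3.2,-4],[-6,0,0],6]
    - [[-1.6,-0.7,-4.8],[-5,0,0],6]
    - [[-1.6,-0.3,-4.5],[-3.3,0,0],6]

```text
t: 12.72
eef_pos: [455.8, -207.3, 231.7]
tcp_rot: [-1.572, 0.003, -0.14]
ft_force: [-0.1, -0.1, -0.3]
opening: 0.633
```

Run:
```python
from h import *
np.set_printoptions(precision=2,suppress=True)
P=pose();d=read_camera("wrist"); save(d,"w6.png"); print(P[2]["eef_pos"],P[2]["tcp_rot"],P[2]["joints"])
for n in ["wheel","leg_stand","leg"]:
    for r in nets.mark_of(d,n)[:2]: print(n,round(r["confidence"],2),towld(d,r["point"],P))
print([wpix(d,P,w) for w in ([450,-206,115],[450,-206,140],[500,-206,140],[450,-156,140])])
```

```text
[ 455.76 -207.28  231.68] [-1.57  0.   -0.14] [-0.56  0.3   1.83 -0.    1.01 -1.99]
wheel 0.96 [ 448.01 -207.55  110.91]
leg_stand 0.75 [ 449.77 -208.9     1.1 ]
leg 0.64 [ 448.22 -205.35    1.67]
[array([322.58, 226.54]), array([322.7, 234.9]), array([331.57, 296.81]), array([390.33, 225.82])]
```

View pics/w6.png

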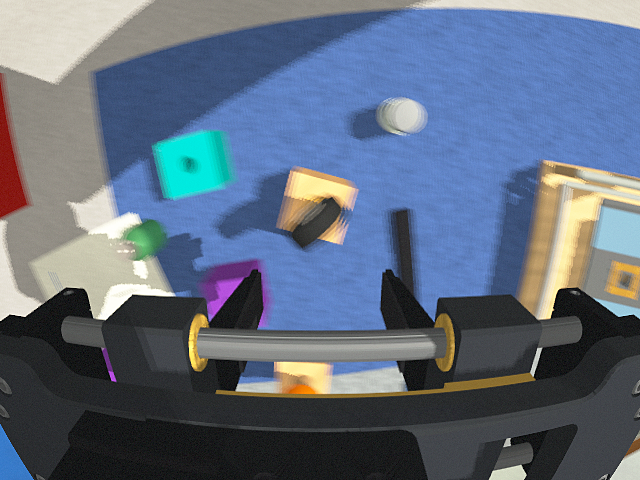

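The wheel is at (316,222), its plane running lower-left to upper-right, so the wheel plane is at about 127° in the world. I'll refine by fitting the outline.

Run:
```python
from h import *
from scipy.optimize import minimize
P=pose();d=read_camera("wrist"); im=d["img"].astype(int)
m=(im.max(2)<75)&((im.max(2)-im.min(2))<30); k=np.zeros_like(m); k[190:262,280:350]=1
m=cv2.morphologyEx((m&k).astype(np.uint8),cv2.MORPH_OPEN,np.ones((3,3)))
n,l,st,c=cv2.connectedComponentsWithStats(m); i=1+st[1:,4].argmax(); m=(l==i).astype(np.uint8); print(st[i],c[i])
a=np.linspace(0,2*np.pi,40)
def sil(x,y,yw):
    u=np.array([np.cos(yw),np.sin(yw),0]);nn=np.array([-np.sin(yw),np.cos(yw),0])
    pts=[wpix(d,P,np.array([x,y,115])+25*np.cos(t)*u+25*np.sin(t)*np.array([0,0,1])+s*10*nn) for t in a for s in(-1,1)]
    h=cv2.convexHull(np.array(pts,np.float32)); o=np.zeros(m.shape,np.uint8); cv2.fillConvexPoly(o,(h*16).astype(int),1,shift=4); return o
def cost(q):
    o=sil(q[0]*10,q[1]*10,q[2]); return 1-(o&m).sum()/(o|m).sum()
best=min((minimize(cost,[44.8,-20.7,y],method="Nelder-Mead",options=dict(initial_simplex=[[44.8,-20.7,y],[45.4,-20.7,y],[44.8,-20.1,y],[44.8,-20.7,y+.2]])) for y in np.radians([100,115,127,140,155])),key=lambda r:r.fun)
print(best.x,np.degrees(best.x[2]),best.fun)
```

```text
[ 291  196   59   56 1700] [321.23470588 224.88823529]
[ 44.74788856 -20.68013421   2.2448031 ] 128.61774360024205 0.20922646784715748
```

Run:
```python
from h import *
N=R.from_euler('xyz',[-np.pi/2,0,np.radians(-51.4)]).as_matrix()
plan([([449,-207,200],N,4.5)])
```

```text
[[-0.15, 0.62, -0.05], [-0.0, 8.7, -0.0], 4.5],
[[-0.14, 0.62, -0.07], [-0.0, 8.7, -0.0], 4.5],
[[-0.13, 0.62, -0.09], [-0.0, 8.7, -0.0], 4.5],
[[-0.11, 0.62, -0.11], [-0.0, 8.7, -0.0], 4.5],
[[-0.09, 0.62, -0.12], [-0.0, 8.7, -0.0], 4.5],
--
```

Call:
apply_moves:
  increments:
    - [[-0.1,0.6,-0.1],[0,8.7,0],4.5]
    - [[-0.1,0.6,-0.1],[0,8.7,0],4.5]
    - [[-0.1,0.6,-0.1],[0,8.7,0],4.5]
    - [[-0.1,0.6,-0.1],[0,8.7,0],4.5]
    - [[-0.1,0.6,-0.1],[0,8.2,0],4.5]

```text
t: 13.6
eef_pos: [452.5, -203.3, 199.7]
tcp_rot: [-1.569, 0.007, -0.909]
ft_force: [0.1, -0.6, 0.3]
opening: 0.47
```

Run:
```python
from h import *
np.set_printoptions(precision=2,suppress=True)
N=R.from_euler('xyz',[-np.pi/2,0,np.radians(-51.4)]).as_matrix()
P=pose();d=read_camera("wrist"); save(d,"w7.png"); print(P[2]["eef_pos"],P[2]["tcp_rot"])
for n in ["wheel","leg_stand"]:
    for r in nets.mark_of(d,n)[:2]: print(n,round(r["confidence"],2),towld(d,r["point"],P))
plan([([449,-207,140],N,4.5),([449,-207,101],N,4.5)])
```

```text
[ 452.53 -203.33  199.75] [-1.57  0.01 -0.91]
wheel 0.58 [ 446.41 -208.14  110.62]
leg_stand 0.68 [ 447.6  -206.06   -1.28]
[[0.05, 2.99, -0.24], [-0.1, -0.1, -0.2], 4.5],
[[0.04, 2.99, -0.24], [-0.1, -0.1, -0.2], 4.5],
--
[[0.0, 3.9, -0.0], [0.0, 0.0, 0.0], 4.5],
--
```

View pics/w7.png

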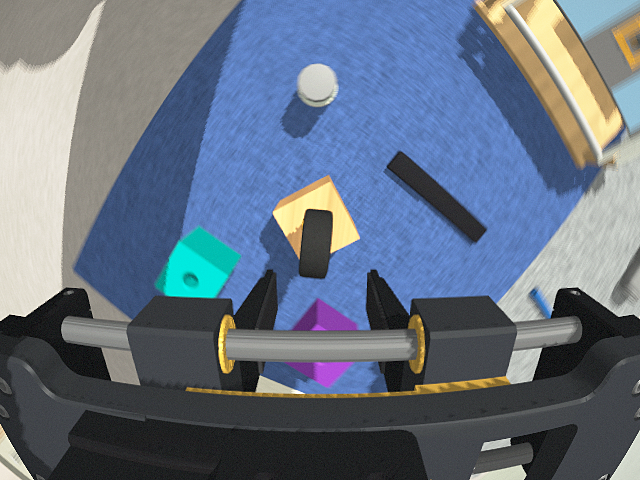

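The wheel lies between the fingers at (316,243), about 6° off in yaw. I correct, descend and close.

Call:
apply_moves:
  increments:
    - [[0,3.0,-0.2],[0,5,0],4.5]
    - [[0,3.0,-0.2],[0,0,0],4.5]
    - [[0,3.0,0],[0,0,0],4.5]
    - [[0,0.8,0],[0,0,0],4.5]
    - [[0,0,0],[0,0,0],1.5]

```text
t: 14.38
eef_pos: [451.6, -204.4, 101.4]
tcp_rot: [-1.567, 0.004, -0.973]
ft_force: [-0.3, -0.3, 0.2]
opening: 0.415
```

Call:
apply_moves:
  increments:
    - [[0,0,0],[0,0,0],1.5]
    - [[0,0,0],[0,0,0],1.5]
    - [[0,0,0],[0,0,0],1.5]
    - [[0,0,0],[0,0,0],1.5]
    - [[0,-0.5,0],[0,0,0],1.5]

```text
t: 15.0
eef_pos: [450.8, -205.1, 108.9]
tcp_rot: [-1.569, 0.003, -0.97]
ft_force: [-1.1, -0.9, -1.0]
opening: 0.21
```

Gripped at 20 mm. I lift straight out of the stand.

Call:
apply_moves:
  increments:
    - [[0,-2,0],[0,0,0],1.5]
    - [[0,-3,0],[0,0,0],1.5]
    - [[0,-4,0],[0,0,0],1.5]
    - [[0,-4,0],[0,0,0],1.5]
    - [[0,-4,0],[0,0,0],1.5]

```text
t: 15.62
eef_pos: [450.9, -204.9, 285.4]
tcp_rot: [-1.567, 0.004, -0.97]
ft_force: [0.8, -0.6, -0.8]
opening: 0.209
```

```bash
cat >> h.py <<'E'
def ang(r,b,yaw=None): pass
def legR(tilt,roll):
    """tool pointing along insertion (tilt deg about jig x from down), roll=yaw of tool before tilt, rad"""
    T=Jm@R.from_euler('x',np.radians(tilt)).as_matrix()@Jm.T
    return T@R.from_euler('xyz',[-np.pi/2,0,roll]).as_matrix()
EYE=jig(JX,JY,YAW)(wing(69,4.363,0,-11)); AX=Jm@np.array([0,np.sin(np.radians(35)),-np.cos(np.radians(35))])
E
python3 - <<'E'
from h import *
np.set_printoptions(precision=2,suppress=True)
P=pose(); print(P[2]["eef_pos"],P[2]["tcp_rot"],P[2]["opening"])
for c in ("scene","side","wrist"):
    P=pose();d=read_camera(c); save(d,c+"8.png")
    for n in ["leg_tip","wheel","leg"]:
        for r in nets.mark_of(d,n)[:1]:
            w=towld(d,r["point"],P); print(c,n,round(r["confidence"],2),w,"tool",P[1].T@(w-P[0]))
N=legR(35,-0.97); L=98
q=EYE-AX*(L+60); print(EYE,q)
plan([([500,-100,300],legR(17,-0.97),1.5),(q,N,1.5)])
E
```

```text
[ 450.88 -204.88  285.39] [-1.57  0.   -0.97] 0.20945217244846817
scene leg_tip 0.8 [ 451.81 -199.83  188.23] tool [-3.27 97.19  3.22]
scene wheel 0.93 [ 451.89 -203.98  294.67] tool [-0.2  -9.27  1.38]
scene leg 0.64 [ 453.9 -204.8  187.1] tool [ 2.01 98.29  2.13]
side leg_tip 0.69 [ 451.29 -206.26  185.47] tool [ 1.55 98.45 -0.83]
side wheel 0.93 [ 448.33 -206.08  295.43] tool [ -0.61 -11.52  -2.71]
side leg 0.73 [ 452.17 -200.76  187.39] tool [-2.5  96.55  3.02]
wrist leg_tip 0.6 [ 447.18 -214.78  186.34] tool [ 6.83 95.82 -8.62]
wrist wheel 0.72 [ 449.66 -205.54  289.17] tool [-0.07 -6.96 -1.1 ]
wrist leg 0.92 [ 448.46 -206.89  177.92] tool [  1.1  104.28  -3.13]
[558.11 117.56 119.45] [544.57  27.96 248.88]
[[-2.95, -0.84, 5.0], [5.7, -0.0, 6.1], 1.5],
[[-3.0, -0.02, 5.05], [5.7, -0.0, 6.1], 1.5],
--
[[-2.17, 2.93, 3.16], [4.1, -0.0, 4.4], 1.5],
[[-1.93, 3.3, 2.94], [4.1, -0.0, 4.4], 1.5],
[[-1.67, 3.64, 2.69], [4.1, 0.0, 4.4], 1.5],
--
```

Call:
apply_moves:
  increments:
    - [[-2.9,-0.8,5.0],[5.7,0,6.1],1.5]
    - [[-3.0,0,5.0],[5.7,0,6.1],1.5]
    - [[-2.2,2.9,3.2],[4.1,0,4.4],1.5]
    - [[-1.9,3.3,2.9],[4.1,0,4.4],1.5]
    - [[-1.5,3.2,2.4],[4.1,0,4.4],1.5]

```text
t: 16.85
eef_pos: [546.1, 28.1, 252.7]
tcp_rot: [-1.11, 0.445, -0.867]
ft_force: [-0.8, 0.3, -0.9]
opening: 0.21
```

```bash
cat > chk.py <<'E'
from h import *
import sys
np.set_printoptions(precision=2,suppress=True)
tag=sys.argv[1]
B=np.c_[Jm[:,0],np.cross(AX,Jm[:,0]),AX]  # hole frame: jig x, up-slope, into hole
P=pose(); print("F",P[2]["ft_force"],"joints",P[2]["joints"],"tip(FK) in hole frame",B.T@(P[0]+97*P[1][:,1]-EYE),"tilt err deg",np.degrees(R.from_matrix(P[1].T@legR(35,-0.97)).as_rotvec()))
for c in ("scene","side","wrist"):
    P=pose();d=read_camera(c); save(d,c+tag+".png")
    o={}
    for n in ["leg_tip","wheel","eyelet"]:
        for r in nets.mark_of(d,n)[:1]:
            w=towld(d,r["point"],P); o[n]=w; print(c,n,round(r["confidence"],2),"hole",B.T@(w-EYE),"tool",P[1].T@(w-P[0]))
    if "leg_tip" in o and "eyelet" in o: print("  diff",B.T@(o["leg_tip"]-o["eyelet"]))
E
python3 chk.py 9
```

```text
F [-0.83  0.29 -0.86] joints [-0.37  0.38  1.79  0.66  1.21 -1.28] tip(FK) in hole frame [  1.71  -4.31 -63.95] tilt err deg [-0.81 -0.13 -0.7 ]
scene leg_tip 0.63 hole [  2.11  -8.34 -61.9 ] tool [-2.65 99.12  3.  ]
scene wheel 0.61 hole [   5.35   -1.53 -172.29] tool [  3.18 -11.37   2.29]
scene eyelet 0.81 hole [ 0.25 -0.68 -0.52] tool [  2.44 160.35  -4.43]
  diff [  1.86  -7.65 -61.39]
side leg_tip 0.68 hole [  0.31  -4.12 -62.79] tool [-1.71 99.19  0.36]
side wheel 0.46 hole [   1.23   -0.03 -176.46] tool [  0.77 -14.52  -0.62]
side eyelet 0.59 hole [-3.85 -3.66  0.08] tool [ -3.58 162.05  -3.62]
  diff [  4.16  -0.46 -62.88]
wrist leg_tip 0.79 hole [ -3.09   3.86 -67.48] tool [ 1.64 95.56 -8.14]
wrist wheel 0.78 hole [  -0.58    2.38 -176.4 ] tool [  1.36 -13.33  -3.98]
wrist eyelet 0.98 hole [-7.93 -0.8  -4.91] tool [ -4.56 158.17  -9.27]
  diff [  4.84   4.65 -62.57]
```

```bash
cat > go.py <<'E'
from h import *
import sys
x,y,z=map(float,sys.argv[1:4]); B=np.c_[Jm[:,0],np.cross(AX,Jm[:,0]),AX]
plan([(EYE+B@[x,y,z]-97*AX,legR(35,-0.97),1.5)])
E
python3 go.py -0.9 -1.6 -20
```

```text
[[-0.11, 4.56, -0.22], [-0.7, -0.1, -0.5], 1.5],
--
```

Call:
apply_moves:
  increments:
    - [[-0.1,2.2,-0.1],[-0.7,0,-0.5],1.5]
    - [[0,2.3,-0.1],[0,0,0],1.5]
    - [[0,0,0],[0,0,0],1.5]
    - [[0,0,0],[0,0,0],1.5]
    - [[0,0,0],[0,0,0],1.5]

```text
t: 18.08
eef_pos: [548.2, 50.9, 217.9]
tcp_rot: [-1.125, 0.43, -0.873]
ft_force: [1.0, 0.2, -0.0]
opening: 0.21
```

```bash
python3 chk.py 10
python3 - <<'E'
from h import *
ims=[]
for c,w in (("scene",30),("side",30),("wrist",80)):
    d=read_camera(c);P=pose(); u,v=(wpix(d,P,EYE) if c=="wrist" else topix(d,EYE)); u,v=int(u),int(v)
    print(c,u,v,u-w,v-w,266/(2*w)); v=max(v,w); u=max(u,w)
    ims.append(cv2.resize(d["img"][v-w:v+w,u-w:u+w],(266,266),interpolation=cv2.INTER_CUBIC))
save(dict(img=np.hstack(ims)),"c10.png")
E
```

```text
F [ 1.02  0.16 -0.05] joints [-0.32  0.42  1.83  0.68  1.11 -1.3 ] tip(FK) in hole frame [  0.47  -1.13 -22.31] tilt err deg [-0.08 -0.05  0.19]
scene leg_tip 0.97 hole [ -2.09  -5.53 -19.38] tool [-4.98 99.92  1.12]
scene wheel 0.8 hole [   0.99   -2.32 -131.69] tool [ -0.16 -12.38   1.36]
scene eyelet 0.77 hole [ 0.27 -3.95 -0.91] tool [ -2.27 118.4    1.75]
  diff [ -2.37  -1.58 -18.47]
side leg_tip 0.63 hole [ -1.95  -1.16 -18.67] tool [ -1.58 100.29  -1.58]
side wheel 0.5 hole [  -3.12   -1.09 -134.45] tool [ -1.97 -15.5   -2.34]
side eyelet 0.61 hole [-1.94 -2.67 -2.84] tool [ -2.72 116.1   -0.57]
  diff [ -0.01   1.51 -15.82]
wrist leg_tip 0.56 hole [ -4.05   5.77 -22.51] tool [ 2.21 96.14 -7.73]
wrist wheel 0.91 hole [  -5.96    1.28 -127.65] tool [-2.1  -9.01 -5.97]
wrist eyelet 0.9 hole [-9.33  1.7  -3.9 ] tool [ -4.41 114.73  -8.84]
  diff [  5.28   4.06 -18.6 ]
scene 362 260 332 230 4.433333333333334
side 304 196 274 166 4.433333333333334
wrist 322 231 242 151 1.6625
```

View pics/c10.png

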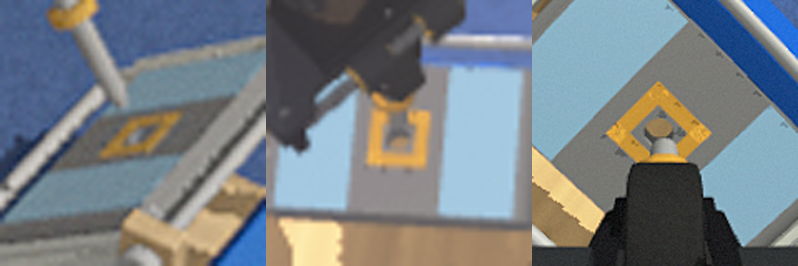

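Run:
```python
from h import *
np.set_printoptions(precision=1,suppress=True)
P=pose();
for c,o,k in (("wrist",(242,151),1.6625),("scene",(332,230),4.4333),("side",(274,166),4.4333)):
    d=read_camera(c); print(c,d["cx"],d["cy"])
    f=(lambda w:wpix(d,P,w)) if c=="wrist" else (lambda w:topix(d,w))
    B=np.c_[Jm[:,0],np.cross(AX,Jm[:,0]),AX]
    for n,w in (("collarbot",P[0]+P[1]@[0,42,0]),("tip",P[0]+P[1]@[0,97,0]),("tip+22",P[0]+P[1]@[0,119.3,0]),("EYE",EYE),("EYE+5jx",EYE+5*B[:,0]),("EYE+5dn",EYE+5*B[:,1])): print(n,(f(w)-o)*k)
```

```text
wrist 321.30147964925715 235.9963309024125
collarbot [137.3 187.2]
tip [136.4 145.4]
tip+22 [136.1 132.7]
EYE [134.3 134.5]
EYE+5jx [141.9 141.3]
EYE+5dn [127.3 141.8]
scene 315.7722079090223 247.93859567195824
collarbot [69.6 11.2]
tip [118.3  99.3]
tip+22 [137.6 134.3]
EYE [135.5 133.3]
EYE+5jx [131.  138.8]
EYE+5dn [128.2 134.6]
side 312.6426150643186 227.74560458725298
collarbot [127.  92.]
tip [133.5 123.5]
tip+22 [136.  135.7]
EYE [135.7 137. ]
EYE+5jx [143.8 137.2]
EYE+5dn [135.3 144.7]
```

In the crops the hole is at (126,130) of the wrist tile, and the brass frame centres are at scene (141,135) and side (133,138). The rod axis points at the hole within about 2 mm. I insert in small steps and watch the force.

```bash
python3 go.py 0.2 0.4 8
```

```text
[[0.14, 2.96, -0.09], [-0.1, -0.1, 0.1], 1.5],
--
```

Call:
apply_moves:
  increments:
    - [[0.1,0.8,-0.1],[0,0,0],1.5]
    - [[0,0.8,0],[0,0,0],1.5]
    - [[0,0.7,0],[0,0,0],1.5]
    - [[0,0.6,0],[0,0,0],1.5]
    - [[0,0,0],[0,0,0],1.5]

```text
t: 19.6
eef_pos: [549.9, 68.1, 190.4]
tcp_rot: [-1.126, 0.432, -0.873]
ft_force: [-1.3, -0.0, -0.6]
opening: 0.208
```

```bash
cat > fk.py <<'E'
from h import *
np.set_printoptions(precision=2,suppress=True)
B=np.c_[Jm[:,0],np.cross(AX,Jm[:,0]),AX]; P=pose()
print("tip",B.T@(P[0]+97*P[1][:,1]-EYE),"F hole",B.T@P[2]["ft_force"],"M",P[2]["moment"],"F tool",P[1].T@P[2]["ft_force"],P[2]["opening"],P[2]["t"])
E
python3 fk.py; python3 go.py 0.2 0.4 20
```

```text
tip [-0.69  0.51 10.16] F hole [-1.29  0.49  0.33] M [-0.42  0.01  0.07] F tool [-0.51  0.33 -1.28] 0.20774578078579709 19.6
[[0.06, 0.98, 0.07], [0.0, -0.1, 0.1], 1.5],
--
```

The tip is 10 mm past the surface with no force, so it is in the hole. I go on.

Call:
apply_moves:
  increments:
    - [[0,0.6,0],[0,0,0],1.5]
    - [[0,0.6,0],[0,0,0],1.5]
    - [[0,0.6,0],[0,0,0],1.5]
    - [[0,0,0],[0,0,0],1.5]
    - [[0,0,0],[0,0,0],1.5]

```text
t: 20.23
eef_pos: [551.6, 79.0, 174.7]
tcp_rot: [-1.126, 0.432, -0.872]
ft_force: [-0.5, -0.6, -0.8]
opening: 0.207
```

```bash
python3 fk.py
```

```text
tip [-0.58  0.46 29.33] F hole [-0.45  1.03  0.28] M [-0.33  0.05  0.14] F tool [ 0.45  0.28 -1.03] 0.2072241991682983 20.225
```

Call:
apply_moves:
  increments:
    - [[0,0.6,0],[0,0,0],1.5]
    - [[0,0.6,0],[0,0,0],1.5]
    - [[0,0.6,0],[0,0,0],1.5]
    - [[0,0.2,0],[0,0,0],1.5]
    - [[0,0.2,0],[0,0,0],1.5]

```text
t: 20.85
eef_pos: [553.8, 92.2, 155.5]
tcp_rot: [-1.126, 0.432, -0.873]
ft_force: [-1.1, -0.5, -0.1]
opening: 0.208
```

```bash
python3 fk.py
```

```text
tip [-0.41  0.52 52.68] F hole [-0.97  0.6  -0.25] M [-0.39  0.06  0.15] F tool [-0.23 -0.26 -1.12] 0.20751614269332527 20.85
```

Nearly seated. I press the last few mm until the force rises.

Call:
apply_moves:
  increments:
    - [[0,0.15,0],[0,0,0],1.5]
    - [[0,0.15,0],[0,0,0],1.5]
    - [[0,0.15,0],[0,0,0],1.5]
    - [[0,0,0],[0,0,0],1.5]
    - [[0,0,0],[0,0,0],1.5]

```text
t: 21.48
eef_pos: [553.6, 92.3, 155.2]
tcp_rot: [-1.124, 0.429, -0.87]
ft_force: [-1.0, -0.2, -1.2]
opening: 0.207
```

```bash
python3 fk.py
```

```text
tip [-0.34  0.64 53.  ] F hole [-0.96  0.96  0.81] M [-0.34  0.11  0.11] F tool [ 0.05  0.81 -1.36] 0.20715230118488284 21.475
```

Call:
apply_moves:
  increments:
    - [[0,0.5,0],[0,0,0],1.5]
    - [[0,0,0],[0,0,0],1.5]
    - [[0,0,0],[0,0,0],1.5]
    - [[0,0,0],[0,0,0],1.5]
    - [[0,0,0],[0,0,0],1.5]

```text
t: 22.1
eef_pos: [554.5, 93.2, 152.6]
tcp_rot: [-1.123, 0.425, -0.869]
ft_force: [-3.2, -3.5, 4.7]
opening: 0.207
```

```bash
python3 fk.py
```

```text
tip [ 0.58  1.55 55.68] F hole [-2.68  0.54 -6.08] M [-0.43  0.47  0.46] F tool [-1.4  -6.09 -2.31] 0.2072909406943102 22.1
```

Call:
apply_moves:
  increments:
    - [[0,0.5,0],[0,0,0],1.5]
    - [[0,0,0],[0,0,0],1.5]
    - [[0,0,0],[0,0,0],1.5]
    - [[0,0,0],[0,0,0],1.5]
    - [[0,0,0],[0,0,0],1.5]

```text
t: 22.72
eef_pos: [555.3, 94.0, 150.1]
tcp_rot: [-1.123, 0.421, -0.868]
ft_force: [-4.7, -2.9, 4.4]
opening: 0.209
```

```bash
python3 fk.py;  python3 - <<'E'
from h import *
ims=[]
for c,w in (("scene",36),("wrist",80)):
    d=read_camera(c);P=pose(); u,v=(wpix(d,P,EYE) if c=="wrist" else topix(d,EYE)); u,v=int(u),int(v)
    ims.append(cv2.resize(d["img"][v-w:v+w,u-w:u+w],(400,400),interpolation=cv2.INTER_CUBIC))
save(dict(img=np.hstack(ims)),"c11.png")
E
```

```text
tip [ 1.48  2.44 58.3 ] F hole [-4.23  0.4  -5.64] M [-0.5   0.51  0.4 ] F tool [-2.56 -5.67 -3.34] 0.20940956434249547 22.725
```

View pics/c11.png

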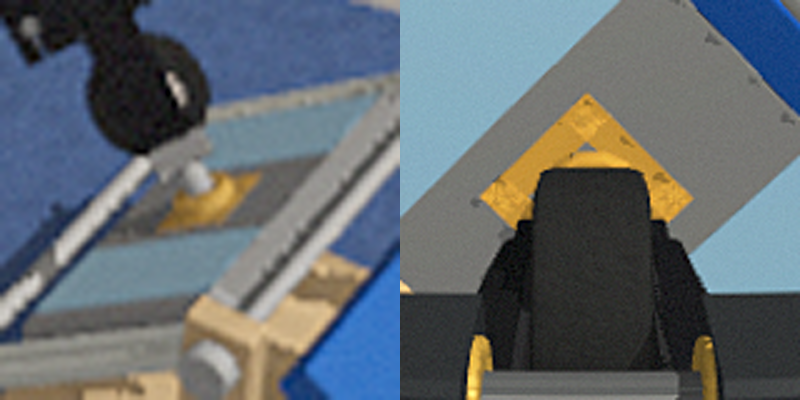

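In the scene tile the collar rests on the brass frame at about (205,205), and the force stays at about 6 N along the axis. I release and back off.

Call:
apply_moves:
  increments:
    - [[0,0,0],[0,0,0],3.5]
    - [[0,0,0],[0,0,0],3.5]
    - [[0,0,0],[0,0,0],3.5]
    - [[0,-2.5,0],[0,0,0],3.5]
    - [[0,-4,0],[0,0,0],3.5]

```text
t: 23.45
eef_pos: [549.0, 58.3, 202.7]
tcp_rot: [-1.124, 0.424, -0.868]
ft_force: [0.3, 0.1, 0.1]
opening: 0.367
```

```bash
python3 fk.py; python3 chk.py 12|grep -v FK
python3 - <<'E'
from h import *
J=jig(JX,JY,YAW)
d=read_camera("side"); u,v=map(int,topix(d,EYE)); print(u,v)
# brass / grey measurements along axis in scene
d=read_camera("scene")
for k in (0,4,8,12,20,55): print(k,topix(d,EYE-k*AX))
im=d["img"].copy()
for s in (0,8):
    pts=[topix(d,EYE-s*AX+13*(np.cos(a)*Jm[:,0]+np.sin(a)*np.cross(AX,Jm[:,0]))) for a in np.linspace(0,6.3,40)]
    np.savetxt(f"ring{s}.txt",np.array(pts))
u,v=map(int,topix(d,EYE)); a=cv2.resize(im[v-36:v+24,u-40:u+40],(800,600),interpolation=cv2.INTER_NEAREST)
for s,col in((0,(255,0,0)),(8,(0,255,0))):
    p=(np.loadtxt(f"ring{s}.txt")-[u-40-.0,v-36])*10; cv2.polylines(a,[p.astype(int)],True,col,1)
save(dict(img=a),"c12.png")
E
```

```text
tip [ 0.28  1.89 -5.55] F hole [ 0.28 -0.15  0.04] M [-0.3  -0.07  0.05] F tool [0.08 0.04 0.3 ] 0.3671168453919654 23.45
scene wheel 0.64 hole [  2.9   11.58 -53.87] tool [ 9.19 48.75 -4.77]
scene eyelet 0.65 hole [-0.41 -1.13 -3.16] tool [-2.69 99.37  1.57]
side wheel 0.5 hole [ -3.12   7.28 -59.68] tool [ 1.44 43.08 -6.7 ]
side eyelet 0.97 hole [-4.4  -0.91 -2.19] tool [ -5.94 100.51  -2.12]
wrist wheel 0.66 hole [ -4.38  10.86 -57.76] tool [ 3.61 43.91 -9.6 ]
wrist eyelet 0.88 hole [-5.55  2.79 -3.78] tool [-3.46 97.84 -4.93]
304 196
0 [362.56162175 260.0735699 ]
4 [361.77849329 258.66566134]
8 [360.9938246  257.25498375]
12 [360.20761114 255.84152896]
20 [358.63053158 253.00625489]
55 [351.65701638 240.46926728]
```

View pics/c12.png

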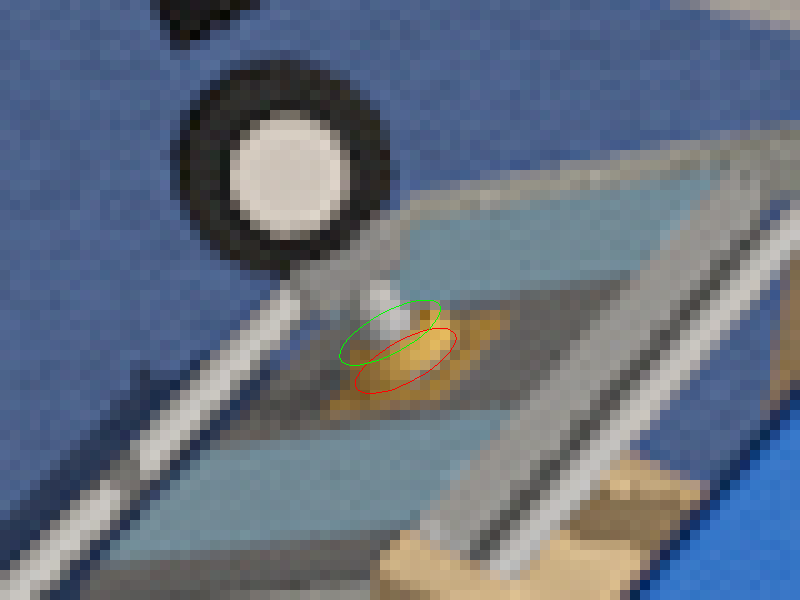

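The leg is let go. It leans a few degrees downslope in the hole's play, with its collar at the brass frame and the wheel about 55 mm off the wing, which is full depth. I back off clear and check that it's stable.

Call:
apply_moves:
  increments:
    - [[0,-4,0],[0,0,0],3.5]
    - [[0,-4,0],[0,0,0],3.5]
    - [[0,-2,0],[0,0,0],3.5]
    - [[0,0,0],[0,0,0],3.5]
    - [[0,0,0],[0,0,0],3.5]

```text
t: 24.78
eef_pos: [539.6, 1.5, 285.6]
tcp_rot: [-1.125, 0.424, -0.868]
ft_force: [-0.7, 0.2, -0.9]
opening: 0.367
```

```bash
python3 chk.py 13
python3 - <<'E'
from h import *
np.set_printoptions(precision=1,suppress=True)
for c in("scene","side"):
    d=read_camera(c)
    for n in ["grip_bar","spinner_stand","glue","sanding_stick","paint_grey_jar","knife"]:
        print(c,n,[towld(d,r["point"]) for r in nets.mark_of(d,n)[:1]])
d=read_camera("scene"); p=cv2.imread("pics/scene0.png")[:,:,::-1]; df=np.abs(d["img"].astype(int)-p).max(2)>60
n,l,st,ce=cv2.connectedComponentsWithStats(df.astype(np.uint8)); print([(list(s),) for s in st[1:] if s[4]>40])
E
```

```text
F [-0.68  0.16 -0.94] joints [-0.41  0.34  1.74  0.61  1.28 -1.26] tip(FK) in hole frame [  -0.59    1.49 -106.53] tilt err deg [0.05 0.31 0.38]
scene wheel 0.73 hole [ -1.91  11.73 -54.93] tool [  6.2  148.65  -7.95]
side wheel 0.51 hole [ -6.73  10.37 -58.82] tool [  2.02 144.71 -10.59]
side eyelet 0.97 hole [-2.37 -3.63 -1.27] tool [ -5.53 202.21   2.27]
wrist wheel 0.78 hole [ -5.78  12.7  -54.73] tool [  4.15 149.3  -11.65]
wrist eyelet 0.65 hole [-9.02  1.07 -1.89] tool [ -6.89 202.06  -5.98]
scene grip_bar [array([547.9,  55.6,  59.7])]
scene spinner_stand [array([ 646.6, -243.2,    0.3])]
scene glue [array([ 462.6, -407.4,   -0.6])]
scene sanding_stick []
scene paint_grey_jar [array([ 371.3, -107.1,   -1.6])]
scene knife [array([ 788. , -127.4,   -1.8])]
side grip_bar [array([542.3,  51.2,  58.4])]
side spinner_stand [array([ 640.8, -254.4,    0.9])]
side glue [array([ 465. , -405.1,    2.2])]
side sanding_stick [array([ 539.8, -113.5,   -0. ])]
side paint_grey_jar [array([ 369.1, -107.5,    3.9])]
side knife [array([ 789.3, -124. ,   -0.4])]
[([np.int32(294), np.int32(0), np
[... 1203 characters left out ...]
np.int32(248), np.int32(199), np.int32(21), np.int32(24), np.int32(214)],), ([np.int32(118), np.int32(205), np.int32(68), np.int32(45), np.int32(1392)],), ([np.int32(332), np.int32(209), np.int32(32), np.int32(5), np.int32(109)],), ([np.int32(335), np.int32(230), np.int32(38), np.int32(56), np.int32(967)],), ([np.int32(367), np.int32(239), np.int32(91), np.int32(112), np.int32(2936)],), ([np.int32(375), np.int32(242), np.int32(23), np.int32(24), np.int32(151)],), ([np.int32(315), np.int32(272), np.int32(25), np.int32(20), np.int32(121)],), ([np.int32(332), np.int32(291), np.int32(26), np.int32(34), np.int32(257)],), ([np.int32(324), np.int32(294), np.int32(13), np.int32(11), np.int32(56)],)]
```

```bash
python3 -c "
from h import *
print(env.job_done(), readout.state()['t'])"
```

```text
the job is handed in; nothing more can be done
the job is handed in; nothing more can be done
```

The wing is turned over and the landing-gear leg is in the eyelet, released. The job was handed in at about 26 s of the 67 s allowed.

- **Wing:** I swung it by its grip bar to the stop, pressing with about 50 N at the end. The last checks put the bar at z 58–60 mm (58.3 expected), with the blue underside up.
- **Leg:** I took it by the wheel and pushed the rod through the eyelet. It went in with almost no force until contact at about 55 mm depth. After that the axial force stayed at about 6 N while the fingers moved on another 2–3 mm. I took this as the pads slipping on the wheel with the collar already down.
- **Depth after release:** The wheel centre was about 53–58 mm off the wing, against 55 mm fully seated. The collar showed at the brass frame in the last picture.
- **Lean:** Once released, the leg leaned downslope within the hole's play. The wheel sits about 10 mm downslope, so the collar probably touches mainly on its lower edge. I did not correct this.
- **Bystanders:** The networks placed the orange spinner's stand, the knife, the glue, the grey paint jar and the sanding stick where they were, within their error. The spinner itself was never detected, and I did not recheck the sprue or the blue paint jar.
- **Unexplained:** Comparing the first and last scene images showed a change near the purple block on the paper. I put it down to the arm's shadow, since the arm stayed above z 200 mm there, but I had no pictures left to confirm it.

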